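Put the spanners away in the indexed tool slide and lock it

TASK

Put the loose spanners away in the sliding tray on the trolley top: pull up its spring knob, draw the empty tray out one notch from under the clear hood and let the pin snap in, then lay every open-and-ring spanner flat on its floor, side by side and wholly inside its walls. Then pull the knob again, slide the loaded tray back under the hood until the pin snaps home, and swing the hasp down until it lies flat over the staple. Leave the ratchet and the screwdriver that lie among the spanners where they are.

Things in the scene. Friction and masses are not known exactly. Their poses are not given: they have to be found in the camera images.
- slide: fixed base of the indexed slide, 210 mm (x) by 520 mm (y): a green plate with rails up to 40 mm high. Origin on the table plane at the middle of the mouth of its clear hood; the hood covers 200 mm along +y from there, flat roof 76 mm above the table; the base reaches 320 mm along -y. The tray draws out along the base's own -y
- carriage (a joint): travel of the carriage (aluminium tray with grey end block), m: 0 = stowed notch, tray wholly under the hood; 0.196 = the only other notch, tray clear of the hood. Dead stops at -0.008 and 0.208. Slides with about 2 N (more when fast) once the pin is lifted; with the pin in a notch it is locked, 1.5 mm play either way
- plunger (a joint): lift of the spring index knob, m: 0 = pin fully home in a notch (locked), 0.016 = pin tip clear of, or riding on, the notched rail, 0.026 = stop. Spring 6 N at 0, 12 N at 0.024. Let go within about 4 mm of a notch, it snaps in by itself; let go elsewhere, it rides on the rail at 0.016
- knob_grip (a point): centre of the index knob, a black upright cylinder 32 mm across, 34 mm tall (17 mm above and below this point, which is 112 mm above the table with the pin home), on the grey end block, whose top is 70 mm above the table. Pulled straight up. Stowed, it is at (45, -70) mm in the base's x, y; it moves with the carriage
- tray_floor (a point): centre of the tray's black inner floor, 40 mm above the table, axes as the base's; moves with the carriage. Inside, the tray is 170 mm (x) by 180 mm (y), walls 20 mm above the floor, 4 mm thick; the end block at its -y side stands 30 mm above the floor. The hood's roof is 32 mm above the floor
- hasp (a joint): angle of the steel hasp, rad: 0 = closed, lying level along the base's -y over the staple of the stowed end block; 1.57 = upright; 2.3 = leaning back over the hood (stop). Stiff hinge: it stays where it is left, and takes about 1 N at the tip to move
- hasp_hinge (a point): the hasp's hinge at the hood's mouth, 79 mm above the table, at (-45, 0) mm in the base's x, y; hinge line along the base's x
- hasp_tip (a point): free end of the hasp, 89 mm from the hinge: a steel strap 28 mm wide, 5 mm thick, slotted from 46 to 75 mm from the hinge. Closed, its top is 82 mm above the table and the staple (a stud 58 mm from the hinge) stands up through the slot, 6 mm proud. Press it on its solid part, 15 to 42 mm from the hinge
- spanner1: a steel open-and-ring spanner lying flat, 130 mm long along its own x (ring 30 mm across at +x, open jaw 30 mm wide at -x), 11 mm thick; straight shank 14 mm wide and 9 mm thick from -37 to +35 mm, its top 10 mm above the underside. Origin at mid-length on the underside. 0.08 to 0.17 kg. None when absent
- spanner2: a steel open-and-ring spanner lying flat, 130 mm long along its own x (ring 30 mm across at +x, open jaw 30 mm wide at -x), 11 mm thick; straight shank 14 mm wide and 9 mm thick from -37 to +35 mm, its top 10 mm above the underside. Origin at mid-length on the underside. 0.08 to 0.17 kg. None when absent
- spanner3: a steel open-and-ring spanner lying flat, 130 mm long along its own x (ring 30 mm across at +x, open jaw 30 mm wide at -x), 11 mm thick; straight shank 14 mm wide and 9 mm thick from -37 to +35 mm, its top 10 mm above the underside. Origin at mid-length on the underside. 0.08 to 0.17 kg. None when absent
- spanner4: a steel open-and-ring spanner lying flat, 130 mm long along its own x (ring 30 mm across at +x, open jaw 30 mm wide at -x), 11 mm thick; straight shank 14 mm wide and 9 mm thick from -37 to +35 mm, its top 10 mm above the underside. Origin at mid-length on the underside. 0.08 to 0.17 kg. None when absent
- ratchet: a stubby ratchet, 130 mm long: thick black grip and a single round steel head 36 mm wide, 32 mm tall overall. Not to be moved
- driver: a screwdriver, 140 mm long: green handle 26 mm wide, 24 mm high, thin steel blade. Not to be moved

How it is judged (in metres and radians):
On the way, in this order (a step that is already met when the one before it is completed fails the run):
1. the tray is drawn out to the second notch and the pin is home (value of joint carriage between 0.19 and 0.202 m and value of joint plunger below 0.003 m), for 0.3 s.
2. every spanner lies in the tray, which is still locked in the second notch (all of step 1 and x of spanner1 in the frame of tray_floor between -0.072 and 0.072 m and y of spanner1 in the frame of tray_floor between -0.08 and 0.08 m and z of spanner1 in the frame of tray_floor between -0.004 and 0.016 m and (angle between spanner1's own z axis and vertical below 0.2 rad or angle between spanner1's own z axis and vertical above 2.94 rad) and x of spanner2 in the frame of tray_floor between -0.072 and 0.072 m and y of spanner2 in the frame of tray_floor between -0.08 and 0.08 m and z of spanner2 in the frame of tray_floor between -0.004 and 0.016 m and (angle between spanner2's own z axis and vertical below 0.2 rad or angle between spanner2's own z axis and vertical above 2.94 rad) and x of spanner3 in the frame of tray_floor between -0.072 and 0.072 m and y of spanner3 in the frame of tray_floor between -0.08 and 0.08 m and z of spanner3 in the frame of tray_floor between -0.004 and 0.016 m and (angle between spanner3's own z axis and vertical below 0.2 rad or angle between spanner3's own z axis and vertical above 2.94 rad) and x of spanner4 in the frame of tray_floor between -0.072 and 0.072 m and y of spanner4 in the frame of tray_floor between -0.08 and 0.08 m and z of spanner4 in the frame of tray_floor between -0.004 and 0.016 m and (angle between spanner4's own z axis and vertical below 0.2 rad or angle between spanner4's own z axis and vertical above 2.94 rad)), for 0.3 s.
3. the loaded tray is back in the stowed notch with the pin home, the hasp not yet over it (value of joint carriage between -0.006 and 0.006 m and value of joint plunger below 0.003 m and x of spanner1 in the frame of tray_floor between -0.072 and 0.072 m and y of spanner1 in the frame of tray_floor between -0.08 and 0.08 m and z of spanner1 in the frame of tray_floor between -0.004 and 0.016 m and (angle between spanner1's own z axis and vertical below 0.2 rad or angle between spanner1's own z axis and vertical above 2.94 rad) and x of spanner2 in the frame of tray_floor between -0.072 and 0.072 m and y of spanner2 in the frame of tray_floor between -0.08 and 0.08 m and z of spanner2 in the frame of tray_floor between -0.004 and 0.016 m and (angle between spanner2's own z axis and vertical below 0.2 rad or angle between spanner2's own z axis and vertical above 2.94 rad) and x of spanner3 in the frame of tray_floor between -0.072 and 0.072 m and y of spanner3 in the frame of tray_floor between -0.08 and 0.08 m and z of spanner3 in the frame of tray_floor between -0.004 and 0.016 m and (angle between spanner3's own z axis and vertical below 0.2 rad or angle between spanner3's own z axis and vertical above 2.94 rad) and x of spanner4 in the frame of tray_floor between -0.072 and 0.072 m and y of spanner4 in the frame of tray_floor between -0.08 and 0.08 m and z of spanner4 in the frame of tray_floor between -0.004 and 0.016 m and (angle between spanner4's own z axis and vertical below 0.2 rad or angle between spanner4's own z axis and vertical above 2.94 rad) and value of joint hasp above 0.3 rad), for 0.3 s.
At the end, for the whole second after the job is handed in: carriage within 6 mm of the stowed notch, index pin home (lift under 3 mm), every present spanner flat (within 0.2 rad) in the tray (its middle within 72 mm of the centre in x, 80 mm in y, at most 16 mm above the floor), hasp within 0.1 rad of closed (value of joint carriage between -0.006 and 0.006 m and value of joint plunger below 0.003 m and x of spanner1 in the frame of tray_floor between -0.072 and 0.072 m and y of spanner1 in the frame of tray_floor between -0.08 and 0.08 m and z of spanner1 in the frame of tray_floor between -0.004 and 0.016 m and (angle between spanner1's own z axis and vertical below 0.2 rad or angle between spanner1's own z axis and vertical above 2.94 rad) and x of spanner2 in the frame of tray_floor between -0.072 and 0.072 m and y of spanner2 in the frame of tray_floor between -0.08 and 0.08 m and z of spanner2 in the frame of tray_floor between -0.004 and 0.016 m and (angle between spanner2's own z axis and vertical below 0.2 rad or angle between spanner2's own z axis and vertical above 2.94 rad) and x of spanner3 in the frame of tray_floor between -0.072 and 0.072 m and y of spanner3 in the frame of tray_floor between -0.08 and 0.08 m and z of spanner3 in the frame of tray_floor between -0.004 and 0.016 m and (angle between spanner3's own z axis and vertical below 0.2 rad or angle between spanner3's own z axis and vertical above 2.94 rad) and x of spanner4 in the frame of tray_floor between -0.072 and 0.072 m and y of spanner4 in the frame of tray_floor between -0.08 and 0.08 m and z of spanner4 in the frame of tray_floor between -0.004 and 0.016 m and (angle between spanner4's own z axis and vertical below 0.2 rad or angle between spanner4's own z axis and vertical above 2.94 rad) and value of joint hasp below 0.1 rad and velocity of joint carriage below 0.02 m/s); the robot touches nothing.
It fails at once if the ratchet or the screwdriver is moved by more than 60 mm (distance of any of ratchet, driver from where it was at the start of the episode above 0.06 m).
Of spanner1, spanner2, spanner3, spanner4 only 3 to 4 are there at a start; the rules pass over those that are not, and their reading is None.
At some moment in a run one of spanner1, spanner2, spanner3, spanner4 may be knocked a few centimetres aside while the robot is not near it.
Once in a run the grip may slacken for a moment while it holds something.
It also fails if it takes over 210 s, if anything falls off the work surface, if the arm or the gripper's body presses on something with over 40 N, if the wrist force passes 120 N, or if a joint passes its speed limit or range.

ROBOT

A 6-joint arm with a two-finger parallel gripper is mounted at the origin on the work surface. World frame = base frame: x ahead of the robot, y to its left, z up, the work surface at z = 0. Lengths are in m, angles in degrees, forces in N, time in s.
With the tool pointing down it reaches from about 0.35 to 0.975 m from the base axis. Payload 4.9 kg.
Tool frame: the origin (TCP) lies at the centre of the arm's flange, where the gripper is bolted on; the fingertips stand 173 mm ahead of it and the grasp point (between the pads) lies 155 mm ahead of it (r.tips_ahead is the distance from the TCP to the fingertips, in m); z points along the fingers, x is the direction in which the jaws open and shut, and the axes are right-handed (so a half turn about z gives the same grasp; the last joint's range is limited). The gripper opens to 85 mm and grips with 20 to 120 N. Pads are 22 mm wide; open, the fingers measure 114 mm over their backs; the gripper's body (76 mm by 85 mm) begins 54 mm behind the grasp point. The pads swing forward as they close: fully open they stand 13 mm farther back than shut.
Start: joints at [64.859, 3.019, 92.412, -0, 84.569, -6.818], TCP at [0.196, 0.593, 0.405] pointing down, gripper open.
Joint ranges: [-172.51, 172.51], [-57.92, 126.97], [3.15, 148.05], [-58.71, 238.71], [5.1, 150.11], [-179.66, 179.66]. Speed limits (degrees/s): [147.25, 147.25, 180, 180, 180, 180].

INTERFACE

Orientations are given as a 3x3 rotation matrix whose columns are the frame's x, y, z axes.
In Python, from plant import r, viewer gives the robot as it stands.
- The arm moves only by the tool carry_out, never from a script. Its argument "series" is a list of rows, each a list of 7 numbers: the shift along the world's x, y, z in units of 0.1 m (1.0 is 0.1 m), then the turn, a rotation vector about the world's x, y, z in units of 4 degrees (1.0 is 4 degrees), then the gripper's target within -1 to 1 (shut at 1, half-way at 0, fully open at -1). A call has 1 to 8 rows; each row shifts and turns the pose as measured when the row begins; what a row does not reach is not made up. A row lasts 1/8 s, in which the tool goes at most 62.5 mm and 10.7 degrees, less where a joint would pass 70% of its speed; a pose out of reach is approached as far as the arm can. A call with a number of a shift or a turn outside -1 to 1 is refused whole. A call with a gripper value outside its range is refused whole. The fingers move at their own pace and stop on an object; "squeeze" is the grip in N (left out, the last holds). Time passes only in rows, so rows that do not move let the fingers close. It gives the time, the measured TCP pose, the force and the opening at its end, in the units of the state.
- r.sense(): the state, without advancing time (a new reading comes with each control period).
- viewer.snapshot(name): name is "side" or "top"; returns the picture (400x640x3 uint8, blue, green, red); there is no depth.
- viewer.calibration(name): a dict with "fx", "fy", "cx", "cy" (pixels), "D" ([k1, k2, p1, p2, k3] as OpenCV has them; the pictures are not rectified), "R" (3x3) and "t" (3): a world point X has camera coordinates R X + t. Camera axes: x right, y down, z forward; pixel columns grow to the right and rows downward; lengths in m; the calibration is good to about 2 mm. A picture is of the moment at which its call begins. calibration takes no time and is no camera call.
- r.sign_off(): hands the job in, once; it reports no verdict.
The state is a dict: "t": time; "joint_positions": joint angles; "qvel": joint speeds; "tau": joint torques, N m; "position": TCP position; "ee_rot": TCP orientation; "force": force on the tool from outside, world axes, zero at the start; "wrist_torque": the same for the moment, N m; "finger_gap": finger opening in m.
Only numpy, scipy, OpenCV 4.12 (cv2) and the standard library are available. Lean on these libraries where they do the work, as an engineer would, in place of code of your own. Each camera call takes 0.05 s, during which the arm holds its last target.

## Working session

There is one attempt and no reset: what is moved stays moved. The work goes in short steps, Python scripts to look and compute and a tool call to move; the robot and the scene stay as the last step left them, time stands still between calls to the robot, and variables do not carry over. Pictures are saved under pics/ and viewed, and the job is handed in when it is done.

Besides the shell and the picture viewer there is one more tool, called after "Call:" by a JSON object that holds its "method" and its "body", one argument or row to a line. carry_out: Moves the arm, as the interface text tells. Its arguments: {"type":"object","properties":{"series":{"type":"array","items":{"type":"array","items":{"type":"number","minimum":-1,"maximum":1}}},"squeeze":{"type":"number"}},"required":["series"]}

```bash
ls; mkdir -p pics; python3 - <<'E'
from plant import r, viewer
import cv2
for n in("top","side"):
    cv2.imwrite(f"pics/{n}0.png",viewer.snapshot(n)); print(n,viewer.calibration(n))
print(r.sense())
E
```

```text
pics
top {'fx': 424.20221525168785, 'fy': 424.20221525168785, 'cx': 319.93101124721755, 'cy': 197.72808169678453, 'D': array([-0.02406841,  0.        ,  0.        ,  0.        ,  0.        ]), 'R': array([[-0.00114819, -0.99946741, -0.0326124 ],
       [-0.99679172,  0.00375391, -0.07995113],
       [ 0.08003097,  0.03241597, -0.99626515]]), 't': array([0.04444219, 0.536468  , 1.05287473])}
side {'fx': 444.85528559255084, 'fy': 444.85528559255084, 'cx': 331.6856800360305, 'cy': 196.12318223659827, 'D': array([0.01082311, 0.        , 0.        , 0.        , 0.        ]), 'R': array([[-0.97805645, -0.20755962, -0.01801628],
       [-0.13516831,  0.6979784 , -0.70324653],
       [ 0.15854056, -0.68537958, -0.71071776]]), 't': array([0.54677339, 0.13843102, 1.03040842])}
{'t': 0.1, 'joint_positions': array([ 6.48582532e+01,  3.05346107e+00,  9.24854172e+01, -1.13855992e-06,
        8.45688012e+01, -6.81757315e+00]), 'qvel': array([ 0.08217309,  0.09400385, -0.17087497,  0.09291146, -0.22247955,
        0.04349073]), 'tau': array([-7.94864854e-05, -3.94905138e+01, -3.71362209e+01, -1.46992825e-04,
        3.93023685e-03,  1.54799949e-05]), 'position': array([0.19638228, 0.59308345, 0.40357339]), 'ee_rot': array([[ 3.14392253e-01,  9.49292828e-01, -7.98445109e-04],
       [ 9.49291330e-01, -3.14393188e-01, -1.70131637e-03],
       [-1.86607314e-03, -2.23076331e-04, -9.99998234e-01]]), 'force': array([-0.46980919,  0.08626783, -0.39045792]), 'wrist_torque': array([-0.02440831,  0.00035321,  0.00492187]), 'finger_gap': 0.08581599713490976}
```

View pics/top0.png

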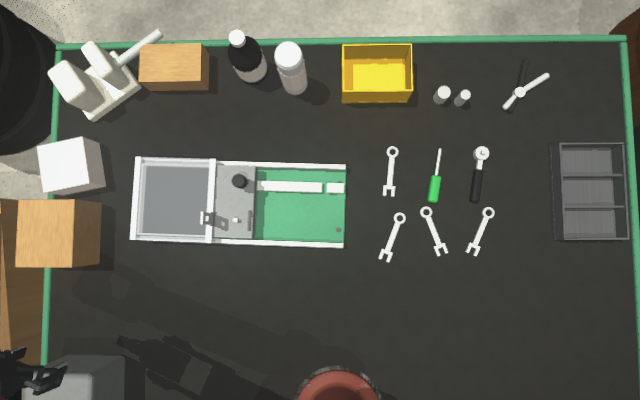

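View pics/side0.png

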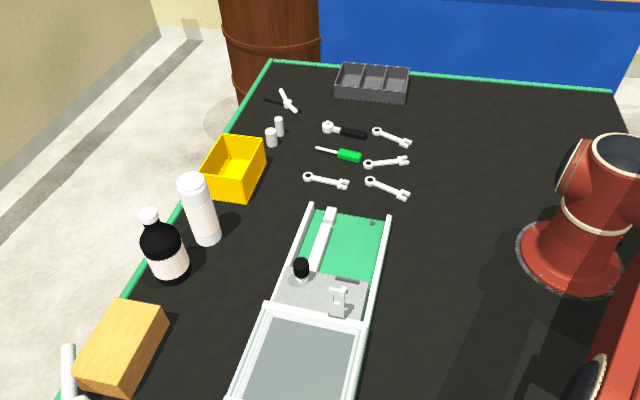

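```bash
cat > h.py <<'E'
from plant import r, viewer
import cv2, numpy as np
def ray(n,uv):
    c=viewer.calibration(n);K=np.array([[c['fx'],0,c['cx']],[0,c['fy'],c['cy']],[0,0,1]])
    p=cv2.undistortPoints(np.array(uv,float).reshape(-1,1,2),K,c['D']).reshape(-1,2)
    R=np.array(c['R']);t=np.array(c['t'])
    d=np.c_[p,np.ones(len(p))]@R
    return -R.T@t,d
def onz(n,uv,z):
    o,d=ray(n,uv); s=(z-o[2])/d[:,2]
    return o+d*s[:,None]
def proj(n,X):
    c=viewer.calibration(n);K=np.array([[c['fx'],0,c['cx']],[0,c['fy'],c['cy']],[0,0,1]])
    return cv2.projectPoints(np.array(X,float).reshape(-1,3),cv2.Rodrigues(np.array(c['R']))[0],np.array(c['t']),K,c['D'])[0].reshape(-1,2)
def two(u1,u2):
    o1,d1=ray("top",[u1]);o2,d2=ray("side",[u2]);d1=d1[0]/np.linalg.norm(d1);d2=d2[0]/np.linalg.norm(d2)
    s=np.linalg.lstsq(np.c_[d1,-d2],o2-o1,rcond=None)[0]
    a=o1+d1*s[0];b=o2+d2*s[1];return (a+b)/2,np.linalg.norm(a-b)
def spanners(im,n="top",z=0.009,box=None,thr=130,areas=(60,400)):
    g=im.min(axis=2);m=(g>thr).astype(np.uint8)
    if box is not None:
        k=np.zeros_like(m);x0,y0,x1,y1=box;k[y0:y1,x0:x1]=1;m*=k
    cnts,_=cv2.findContours(m,cv2.RETR_EXTERNAL,cv2.CHAIN_APPROX_NONE)
    out=[]
    for c in cnts:
        A=cv2.contourArea(c)
        if A<areas[0] or A>areas[1]: continue
        P=onz(n,c[:,0,:],z)[:,:2]
        (cx,cy),(w,h),a=cv2.minAreaRect((P*1000).astype(np.float32))
        if w<h: w,h,a=h,w,a+90
        th=np.deg2rad(a); ax=np.array([np.cos(th),np.sin(th)])
        out.append((c[:,0].mean(0),cx,cy,w,h,a,A))
    return out
E
python3 - <<'E'
from h import *
im=cv2.imread("pics/top0.png")
for s in spanners(im,box=(370,130,520,280)): print([np.round(v,1) for v in s])
cv2.imwrite("pics/c1.png",cv2.resize(im[135:270,370:510],None,fx=5,fy=4.4,interpolation=cv2.INTER_CUBIC))
cv2.imwrite("pics/c2.png",cv2.resize(im[140:260,120:360],None,fx=3.3,fy=3.3,interpolation=cv2.INTER_CUBIC))
i2=cv2.imread("pics/side0.png");cv2.imwrite("pics/c3.png",cv2.resize(i2[195:400,225:405],None,fx=2.9,fy=2.9,interpolation=cv2.INTER_CUBIC))
E
```

```text
[array([391.4, 238.6]), np.float64(438.8), np.float64(-140.0), np.float64(129.6), np.float64(30.8), np.float64(158.3), np.float64(329.5)]
[array([479.5, 232.6]), np.float64(453.5), np.float64(-362.6), np.float64(128.5), np.float64(31.0), np.float64(155.6), np.float64(321.5)]
[array([434.1, 232.7]), np.float64(454.1), np.float64(-243.4), np.float64(129.3), np.float64(30.3), np.float64(20.5), np.float64(317.0)]
[array([480.8, 156.9]), np.float64(639.6), np.float64(-370.9), np.float64(60.0), np.float64(33.2), np.float64(178.2), np.float64(189.5)]
[array([390.1, 173.9]), np.float64(606.5), np.float64(-137.3), np.float64(129.4), np.float64(30.9), np.float64(174.2), np.float64(319.0)]
```

View pics/c1.png

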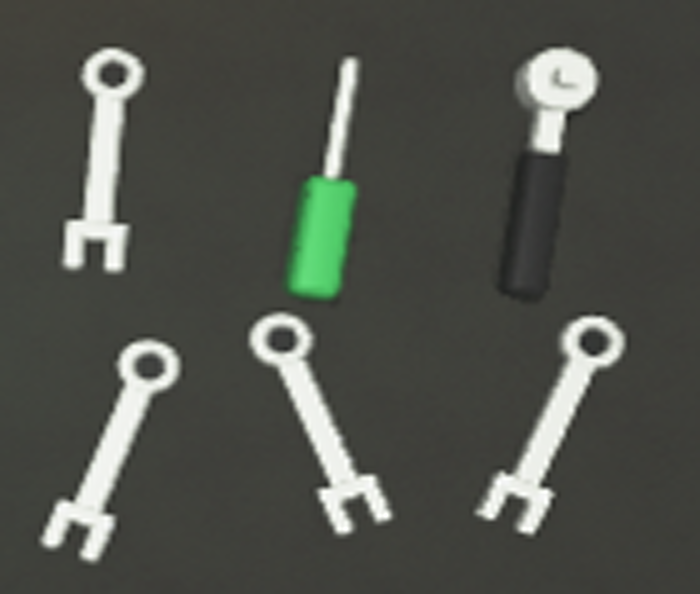

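View pics/c2.png

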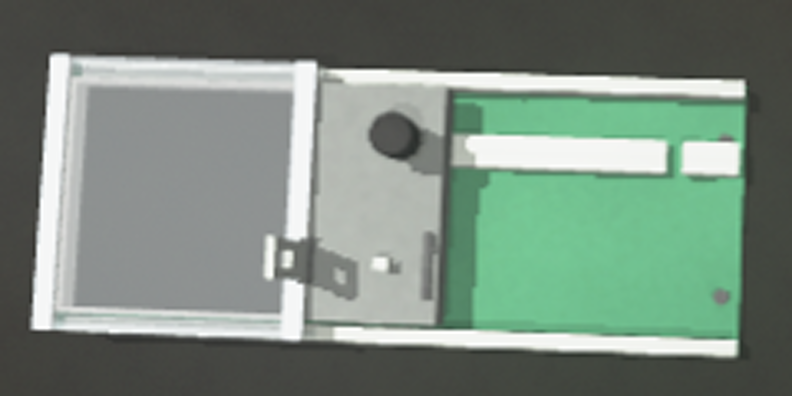

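View pics/c3.png

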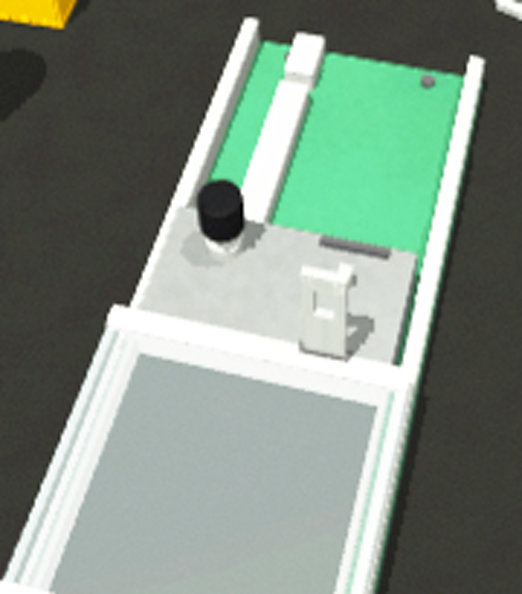

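```bash
python3 - <<'E'
from h import *
f=lambda x,y:(120+x/3.3,140+y/3.3)
np.set_printoptions(precision=4,suppress=True)
print("railends",onz("top",[f(745,80),f(738,355)],.04))
print("hood",onz("top",[f(318,62),f(302,338),f(52,55),f(34,328)],.076))
print("knob",onz("top",[f(394,136)],.129))
g=lambda x,y:(225+x/2.9,195+y/2.9)
print("railends side",onz("side",[g(251,18),g(476,58)],.04))
print("hood side",onz("side",[g(115,310),g(408,374)],.076))
print("knob side", onz("side",[g(220,190)],.129))
# knob blob centres
for n,box in(("top",(225,165,260,200)),("side",(290,250,315,285))):
    im=cv2.imread(f"pics/{n}0.png");m=(im.max(2)<60).astype(np.uint8);x0,y0,x1,y1=box;k=np.zeros_like(m);k[y0:y1,x0:x1]=m[y0:y1,x0:x1]
    ys,xs=np.nonzero(k);print(n,xs.mean(),ys.mean(),xs.min(),xs.max(),ys.min(),ys.max(),len(xs))
    globals()[n]=(xs.mean(),ys.mean())
print(two(top,side))
# hasp tip: top(268,237..278) ; side (302..355, 270)
print("hasp",two(f(268,257),g(330,268)))
E
```

```text
railends [[ 0.619  -0.0222  0.04  ]
 [ 0.4116 -0.0158  0.04  ]]
hood [[0.6289 0.295  0.076 ]
 [0.4251 0.3031 0.076 ]
 [0.6359 0.497  0.076 ]
 [0.4322 0.5037 0.076 ]]
knob [[0.5669 0.2254 0.129 ]]
railends side [[ 0.6143 -0.0208  0.04  ]
 [ 0.4187 -0.0115  0.04  ]]
hood side [[0.6289 0.297  0.076 ]
 [0.4278 0.3047 0.076 ]]
knob side [[0.5712 0.2239 0.129 ]]
top 243.7391304347826 183.8695652173913 239 246 179 187 23
side 300.76404494382024 267.39325842696627 293 308 258 277 267
(array([0.5686, 0.2217, 0.1028]), np.float64(0.009994592848002118))
hasp (array([0.4804, 0.2985, 0.1738]), np.float64(0.0012824703216588894))
```

Call:
{"method": "carry_out", "body": {
  "series": [
    [0.42, -0.41, 0, 0, 0, 0.9, -1],
    [0.42, -0.41, 0, 0, 0, 0.9, -1],
    [0.42, -0.41, 0, 0, 0, 0.9, -1],
    [0.42, -0.41, 0, 0, 0, 0.9, -1],
    [0.42, -0.41, 0, 0, 0, 0.45, -1],
    [0.42, -0.41, 0, 0, 0, 0, -1],
    [0.42, -0.41, 0, 0, 0, 0, -1],
    [0.42, -0.41, 0, 0, 0, 0, -1]
  ],
  "squeeze": 60
}}

```text
t: 1.1
position: [0.5368, 0.2556, 0.3991]
ee_rot: [[0.019, 1.0, -0.004], [1.0, -0.019, -0.005], [-0.005, -0.004, -1.0]]
force: [-0.1, 1.3, 0.1]
finger_gap: 0.0856
```

Call:
{"method": "carry_out", "body": {
  "series": [
    [0.32, -0.3, -0.4, 0.07, -0.06, -0.25, -1],
    [0, 0, -0.4, 0, 0, 0, -1],
    [0, 0, -0.3, 0, 0, 0, -1],
    [0, 0, -0.2, 0, 0, 0, -1]
  ],
  "squeeze": 40
}}

```text
t: 1.6
position: [0.5727, 0.2199, 0.2666]
ee_rot: [[0.044, 0.999, 0.004], [0.999, -0.044, 0.001], [0.001, 0.004, -1.0]]
force: [-0.9, -0.1, 0.0]
finger_gap: 0.0854
```

```bash
python3 - <<'E'
from h import *
s=r.sense();print(s['position'],s['force'],s['ee_rot'].round(3),r.tips_ahead)
for n,b in(("top",(150,130,310,250)),("side",(240,180,400,320))):
    im=viewer.snapshot(n);cv2.imwrite(f"pics/k1{n}.png",cv2.resize(im[b[1]:b[3],b[0]:b[2]],None,fx=4,fy=4,interpolation=cv2.INTER_CUBIC))
E
```

```text
[0.57271103 0.21992682 0.26658974] [-0.8989463  -0.05616931  0.03479482] [[ 0.044  0.999  0.004]
 [ 0.999 -0.044  0.001]
 [ 0.001  0.004 -1.   ]] 0.1734
```

View pics/k1side.png

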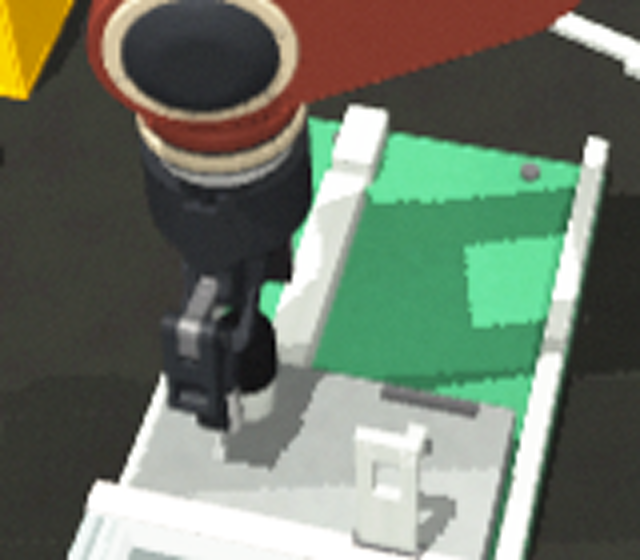

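Call:
{"method": "carry_out", "body": {
  "series": [
    [-0.03, 0.055, 0, 0, 0, 0, -1],
    [0, 0, 0, 0, 0, 0, 0.1],
    [0, 0, 0, 0, 0, 0, 0.5],
    [0, 0, 0, 0, 0, 0, 0.8],
    [0, 0, 0, 0, 0, 0, 0.8]
  ],
  "squeeze": 40
}}

```text
t: 2.33
position: [0.5699, 0.2274, 0.2707]
ee_rot: [[0.042, 0.999, 0.009], [0.999, -0.042, 0.002], [0.003, 0.009, -1.0]]
force: [0.2, 0.7, -2.1]
finger_gap: 0.0309
```

Call:
{"method": "carry_out", "body": {
  "series": [
    [0, 0, 0, 0, 0, 0, 0.9],
    [0, 0, 0.1, 0, 0, 0, 0.9],
    [0, 0, 0.08, 0, 0, 0, 0.9],
    [0, 0, 0.04, 0, 0, 0, 0.9]
  ],
  "squeeze": 70
}}

```text
t: 2.82
position: [0.5696, 0.227, 0.289]
ee_rot: [[0.043, 0.999, 0.009], [0.999, -0.043, 0.002], [0.003, 0.009, -1.0]]
force: [6.4, 2.0, -11.9]
finger_gap: 0.0301
```

Call:
{"method": "carry_out", "body": {
  "series": [
    [-0.01, -0.28, 0.01, 0, 0, 0, 0.9],
    [-0.01, -0.28, 0, 0, 0, 0, 0.9],
    [-0.01, -0.28, 0, 0, 0, 0, 0.9],
    [-0.01, -0.28, 0, 0, 0, 0, 0.9],
    [-0.01, -0.28, 0, 0, 0, 0, 0.9],
    [-0.01, -0.28, 0, 0, 0, 0, 0.9]
  ]
}}

```text
t: 3.58
position: [0.5628, 0.0609, 0.2864]
ee_rot: [[0.041, 0.999, 0.013], [0.999, -0.041, 0.022], [0.023, 0.012, -1.0]]
force: [4.9, 8.3, -5.4]
finger_gap: 0.0301
```

Call:
{"method": "carry_out", "body": {
  "series": [
    [-0.01, -0.12, 0.03, -0.1, 0.1, 0, 0.9],
    [0, -0.1, 0.01, -0.1, 0, 0, 0.9],
    [0, -0.06, 0, 0, 0, 0, 0.9],
    [0, 0, 0, 0, 0, 0, 0.9]
  ]
}}

```text
t: 4.08
position: [0.5618, 0.0308, 0.2866]
ee_rot: [[0.043, 0.999, 0.012], [0.999, -0.043, 0.009], [0.009, 0.011, -1.0]]
force: [6.8, -0.9, -11.6]
finger_gap: 0.0304
```

Call:
{"method": "carry_out", "body": {
  "series": [
    [0, -0.01, -0.1, 0, 0, 0, 0.9],
    [0, 0, -0.06, 0, 0, 0, 0.9],
    [0, 0, 0, 0, 0, 0, 0.9],
    [0, 0, 0, 0, 0, 0, -1],
    [0, 0, 0, 0, 0, 0, -1],
    [0, 0, 0, 0, 0, 0, -1]
  ]
}}

```text
t: 4.82
position: [0.5623, 0.0298, 0.2723]
ee_rot: [[0.043, 0.999, 0.012], [0.999, -0.043, 0.008], [0.009, 0.012, -1.0]]
force: [0.1, 0.8, -1.0]
finger_gap: 0.0821
```

Call:
{"method": "carry_out", "body": {
  "series": [
    [0, 0, 0.5, -0.11, 0.17, 0, -1],
    [0, 0, 0.5, 0, 0, 0, -1],
    [-0.2, -0.5, 0.2, 0, 0, 0, -1],
    [-0.2, -0.55, 0, 0, 0, 0, -1],
    [-0.2, -0.55, 0, 0, 0, 0, -1],
    [-0.2, -0.55, 0, 0, 0, 0, -1],
    [-0.2, -0.4, 0, 0, 0, 0, -1]
  ]
}}

```text
t: 5.7
position: [0.4587, -0.2294, 0.3992]
ee_rot: [[0.035, 0.999, 0.005], [0.999, -0.035, -0.003], [-0.003, 0.005, -1.0]]
force: [-0.3, -0.1, -0.4]
finger_gap: 0.0851
```

```bash
python3 - <<'E'
from h import *
im=viewer.snapshot("top");i2=viewer.snapshot("side")
cv2.imwrite("pics/t2.png",im);cv2.imwrite("pics/s2.png",i2)
cv2.imwrite("pics/t2z.png",cv2.resize(im[130:270,120:380],None,fx=3,fy=3,interpolation=cv2.INTER_CUBIC))
cv2.imwrite("pics/s2z.png",cv2.resize(i2[90:400,230:430],None,fx=1.9,fy=1.9,interpolation=cv2.INTER_CUBIC))
E
```

```text
(no output)
```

View pics/t2z.png

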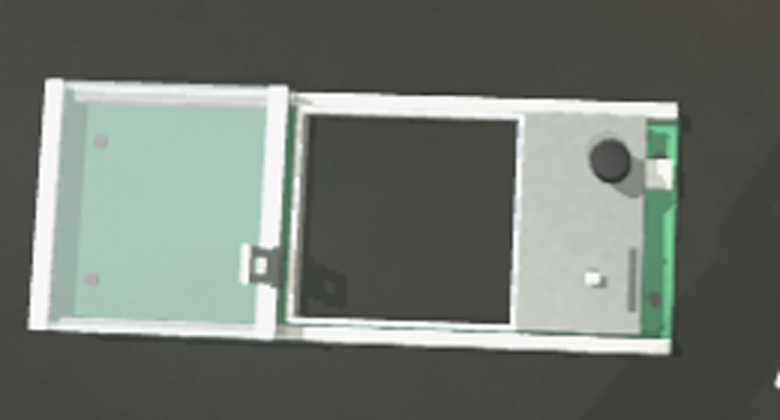

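View pics/s2z.png

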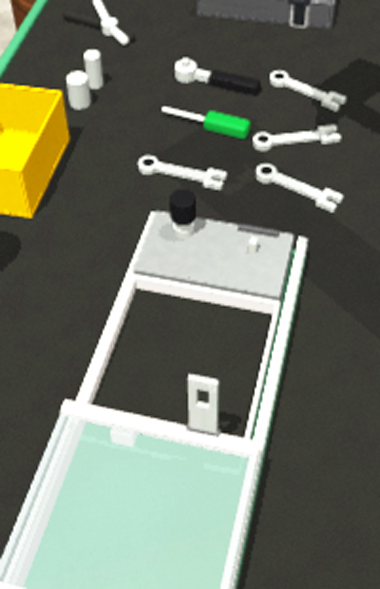

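View pics/t2.png

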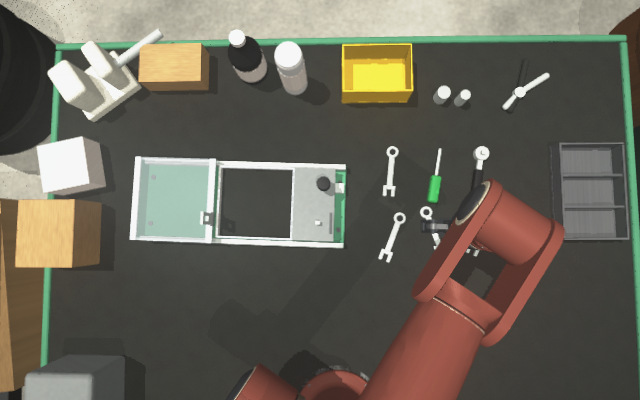

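```bash
python3 - <<'E'
from h import *
np.set_printoptions(precision=4,suppress=True)
f=lambda x,y:(120+x/3,130+y/3)
P=onz("top",[f(307,114),f(520,117),f(512,325),f(300,318)],.05);print(P,P.mean(0))
print(onz("top",[f(523,112),f(515,328)],.06))
def knob(im,n,box):
    m=(im.max(2)<75).astype(np.uint8);x0,y0,x1,y1=box;k=np.zeros_like(m);k[y0:y1,x0:x1]=m[y0:y1,x0:x1]
    ys,xs=np.nonzero(k);return xs.min(),xs.max(),ys.min(),ys.max(),xs.mean(),ys.mean(),len(xs)
i0=cv2.imread("pics/side0.png");i2=cv2.imread("pics/s2.png");t0=cv2.imread("pics/top0.png");t2=cv2.imread("pics/t2.png")
print(knob(i0,"side",(288,250,316,290)),knob(i2,"side",(314,185,336,215)))
print(knob(t0,"top",(228,170,250,192)),knob(t2,"top",(310,170,334,194)))
o=np.array([.527,.299]);ex=np.array([.99933,-.0366]);ey=np.array([.0366,.99933])
for nm,y in(("start",-.07),("out",-.266)):
  for z in(.129,.145): 
    c=o+.045*ex+y*ey; print(nm,z,proj("side",[*c,z]),proj("top",[*c,z]))
for s in spanners(t2,box=(370,130,410,280)): print([np.round(v,1) for v in s])
E
```

```text
[[0.61   0.2868 0.05  ]
 [0.6063 0.1083 0.05  ]
 [0.4346 0.1143 0.05  ]
 [0.4403 0.2896 0.05  ]] [0.5228 0.1997 0.05  ]
[[0.6089 0.1049 0.06  ]
 [0.4323 0.1108 0.06  ]]
(np.int64(288), np.int64(308), np.int64(250), np.int64(277), np.float64(300.6028880866426), np.float64(267.07942238267145), 277) (np.int64(314), np.int64(335), np.int64(185), np.int64(207), np.float64(324.88812785388126), np.float64(194.77625570776254), 438)
(np.int64(237), np.int64(246), np.int64(176), np.int64(187), np.float64(243.13333333333333), np.float64(183.13333333333333), 45) (np.int64(319), np.int64(329), np.int64(178), np.int64(190), np.float64(325.84615384615387), np.float64(185.33333333333334), 39)
start 0.129 [[301.2795 262.1036]] [[238.5355 180.1335]]
start 0.145 [[300.7305 257.1623]] [[236.9591 179.2785]]
out 0.129 [[326.384  193.3486]] [[323.461  182.7964]]
out 0.145 [[326.1945 188.2857]] [[323.288  181.9785]]
[array([391.3, 238.8]), np.float64(438.7), np.float64(-140.3), np.float64(129.6), np.float64(31.3), np.float64(158.3), np.float64(332.0)]
[array([390.1, 173.7]), np.float64(606.6), np.float64(-137.3), np.float64(129.7), np.float64(31.1), np.float64(174.4), np.float64(321.5)]
```

```bash
python3 - <<'E'
from h import *
for f in("side0","s2"):
  for s in spanners(cv2.imread(f"pics/{f}.png"),n="side",box=(300,115,420,210),thr=120): print([np.round(v,1) for v in s])
E
```

```text
[array([386.8, 187.9]), np.float64(441.3), np.float64(-137.0), np.float64(133.5), np.float64(40.0), np.float64(158.6), np.float64(317.0)]
[array([325.6, 180. ]), np.float64(607.8), np.float64(-135.5), np.float64(131.6), np.float64(40.5), np.float64(173.7), np.float64(303.5)]
[array([386.6, 161.8]), np.float64(453.7), np.float64(-240.0), np.float64(132.7), np.float64(42.8), np.float64(20.4), np.float64(282.0)]
[array([391.4, 136.9]), np.float64(454.9), np.float64(-359.9), np.float64(134.3), np.float64(42.1), np.float64(155.4), np.float64(235.5)]
[array([330.5, 127.4]), np.float64(641.1), np.float64(-375.7), np.float64(67.2), np.float64(56.8), np.float64(100.6), np.float64(154.5)]
[array([332.1, 207.3]), np.float64(564.2), np.float64(-47.4), np.float64(140.7), np.float64(28.5), np.float64(11.0), np.float64(167.5)]
[array([386.6, 187.8]), np.float64(441.3), np.float64(-137.0), np.float64(133.5), np.float64(40.0), np.float64(158.6), np.float64(314.5)]
[array([325.6, 180. ]), np.float64(607.8), np.float64(-135.5), np.float64(131.6), np.float64(40.5), np.float64(173.7), np.float64(302.5)]
[array([386.5, 161.9]), np.float64(454.1), np.float64(-240.5), np.float64(132.5), np.float64(42.8), np.float64(21.0), np.float64(272.0)]
[array([391.1, 136.9]), np.float64(455.8), np.float64(-358.1), np.float64(134.2), np.float64(42.6), np.float64(154.6), np.float64(228.5)]
[array([330.5, 127.4]), np.float64(641.1), np.float64(-375.7), np.float64(67.2), np.float64(56.8), np.float64(100.6), np.float64(155.5)]
```

Call:
{"method": "carry_out", "body": {
  "series": [
    [-0.05, -0.12, -0.3, 0.04, 0.07, 0.95, 0],
    [0, 0, -0.3, 0, 0, 0.95, 0],
    [0, 0, -0.35, 0, 0, 0.95, 0],
    [0, 0, -0.35, 0, 0, 0.95, 0],
    [0, 0, -0.35, 0, 0, 0.95, 0],
    [0, 0, -0.2, 0, 0, 0.9, 0],
    [0, 0, 0, 0, 0, 0, 0]
  ],
  "squeeze": 60
}}

```text
t: 6.68
position: [0.4543, -0.2398, 0.2118]
ee_rot: [[-0.36, 0.933, 0.007], [0.933, 0.36, 0.001], [-0.002, 0.006, -1.0]]
force: [0.2, -0.3, -0.2]
finger_gap: 0.0429
```

Call:
{"method": "carry_out", "body": {
  "series": [
    [-0.01, -0.02, -0.2, 0, 0.1, 0, 0],
    [0, 0, -0.14, 0, 0, 0, 0],
    [0, 0, 0, 0, 0, 0, 0],
    [0, 0, 0, 0, 0, 0, 0.9],
    [0, 0, 0, 0, 0, 0, 0.9],
    [0, 0, 0, 0, 0, 0, 0.9]
  ]
}}

```text
t: 7.42
position: [0.455, -0.2425, 0.1793]
ee_rot: [[-0.358, 0.934, 0.004], [0.934, 0.358, -0.003], [-0.004, 0.003, -1.0]]
force: [0.8, 0.4, -0.2]
finger_gap: 0.0114
```

Call:
{"method": "carry_out", "body": {
  "series": [
    [0, 0, 0, 0, 0, 0, 0.5],
    [0, 0, 0, 0, 0, 0, 0.3],
    [0, 0, -0.04, 0, 0, 0, 0.3],
    [0, 0, -0.01, 0, 0, 0, 0.3],
    [0, 0, 0, 0, 0, 0, 1],
    [0, 0, 0, 0, 0, 0, 1],
    [0, 0, 0, 0, 0, 0, 1]
  ],
  "squeeze": 70
}}

```text
t: 8.3
position: [0.4554, -0.2427, 0.1748]
ee_rot: [[-0.358, 0.934, 0.005], [0.934, 0.358, -0.004], [-0.005, 0.004, -1.0]]
force: [0.2, -0.1, -1.0]
finger_gap: 0.0117
```

Call:
{"method": "carry_out", "body": {
  "series": [
    [0, 0, 0.3, 0, 0, 0, 1],
    [0, 0, 0.5, 0, 0, 0, 1],
    [0, 0, 0.5, 0, 0, 0, 1],
    [0.08, 0.3, 0.3, 0, 0, -0.9, 1],
    [0.12, 0.5, 0, 0, 0, -0.9, 1],
    [0.12, 0.55, 0, 0, 0, -0.9, 1],
    [0.12, 0.55, 0, 0, 0, -0.9, 1],
    [0.12, 0.55, 0, 0, 0, -0.9, 1]
  ]
}}

```text
t: 9.3
position: [0.5093, 0.0075, 0.3378]
ee_rot: [[-0.033, 0.999, 0.005], [0.999, 0.033, -0.001], [-0.001, 0.005, -1.0]]
force: [1.5, -1.2, -1.0]
finger_gap: 0.0115
```

Call:
{"method": "carry_out", "body": {
  "series": [
    [0.12, 0.55, 0, 0, 0, -0.6, 1],
    [0.08, 0.5, 0, 0, 0, -0.4, 1],
    [0.02, 0.2, 0, 0, 0, 0, 1],
    [0, 0, -0.3, 0, 0, 0, 1],
    [0, 0, -0.4, 0, 0, 0, 1],
    [0, 0, -0.2, 0, 0, 0, 1],
    [0, 0, 0, 0, 0, 0, 1]
  ]
}}

```text
t: 10.18
position: [0.5297, 0.1418, 0.2432]
ee_rot: [[0.031, 1.0, 0.003], [1.0, -0.031, -0.001], [-0.001, 0.003, -1.0]]
force: [-0.1, -0.5, -0.7]
finger_gap: 0.0116
```

Call:
{"method": "carry_out", "body": {
  "series": [
    [0, 0, -0.18, 0, 0, 0, 1],
    [0, 0, -0.08, 0, 0, 0, 1],
    [0, 0, 0, 0, 0, 0, 1]
  ]
}}

```text
t: 10.55
position: [0.5304, 0.1417, 0.2173]
ee_rot: [[0.031, 0.999, 0.006], [1.0, -0.031, -0.001], [-0.001, 0.006, -1.0]]
force: [0.4, -0.2, -0.1]
finger_gap: 0.0117
```

Call:
{"method": "carry_out", "body": {
  "series": [
    [0, 0, -0.02, 0, 0, 0, 1],
    [0, 0, 0, 0, 0, 0, 0.5],
    [0, 0, 0, 0, 0, 0, 0.4],
    [0, 0, 0.2, 0, 0, 0, 0.4],
    [0, 0, 0.5, 0, 0, 0, 0],
    [0, 0, 0.3, 0, 0, -0.9, 0],
    [-0.18, -0.5, 0, 0, 0, -0.9, 0],
    [-0.18, -0.55, 0, 0, 0, -0.9, 0]
  ]
}}

```text
t: 11.55
position: [0.4957, 0.0371, 0.3294]
ee_rot: [[0.217, 0.976, 0.02], [0.976, -0.217, -0.002], [0.002, 0.02, -1.0]]
force: [-0.3, -0.7, 0.5]
finger_gap: 0.0424
```

Call:
{"method": "carry_out", "body": {
  "series": [
    [-0.18, -0.55, 0, 0, 0.15, -0.8, 0],
    [-0.18, -0.55, 0, 0, 0.1, -0.6, 0],
    [-0.15, -0.5, -0.1, 0, 0, -0.5, 0],
    [0, 0, -0.4, 0, 0, 0, 0],
    [0, 0, -0.4, 0, 0, 0, 0],
    [0, 0, -0.25, 0, 0, 0, 0],
    [0, 0, 0, 0, 0, 0, 0]
  ]
}}

```text
t: 12.42
position: [0.4431, -0.1323, 0.2283]
ee_rot: [[0.355, 0.934, 0.026], [0.935, -0.355, -0.015], [-0.005, 0.03, -1.0]]
force: [0.4, -0.4, -0.6]
finger_gap: 0.0426
```

```bash
python3 - <<'E'
from h import *
im=viewer.snapshot("top");i2=viewer.snapshot("side")
cv2.imwrite("pics/t3.png",im);cv2.imwrite("pics/s3.png",i2)
cv2.imwrite("pics/t3z.png",cv2.resize(im[130:290,200:520],None,fx=2.4,fy=2.4,interpolation=cv2.INTER_CUBIC))
for n,i,b in(("top",im,(370,130,520,280)),("side",i2,(290,110,420,210))):
  for s in spanners(i,n,box=b): print(n,[np.round(v,1) for v in s])
# in-tray
for s in spanners(im,z=.05,box=(222,172,292,236)): print("tray",[np.round(v,1) for v in s])
E
```

```text
top [array([479.4, 232.6]), np.float64(453.5), np.float64(-362.6), np.float64(128.5), np.float64(31.0), np.float64(155.6), np.float64(326.5)]
top [array([480.7, 156.8]), np.float64(642.1), np.float64(-365.4), np.float64(60.5), np.float64(37.4), np.float64(150.5), np.float64(198.0)]
top [array([390.2, 173.6]), np.float64(606.6), np.float64(-137.4), np.float64(129.7), np.float64(30.9), np.float64(174.1), np.float64(324.0)]
side [array([329.2, 207.2]), np.float64(571.7), np.float64(-45.9), np.float64(125.4), np.float64(28.5), np.float64(11.0), np.float64(159.5)]
side [array([386.6, 187.9]), np.float64(441.1), np.float64(-137.4), np.float64(133.5), np.float64(39.1), np.float64(158.6), np.float64(304.5)]
side [array([325.4, 180. ]), np.float64(608.0), np.float64(-135.0), np.float64(130.9), np.float64(39.8), np.float64(174.6), np.float64(294.0)]
side [array([405.9, 142.6]), np.float64(407.2), np.float64(-337.5), np.float64(41.4), np.float64(28.7), np.float64(66.0), np.float64(63.0)]
side [array([330.3, 127.3]), np.float64(641.0), np.float64(-376.2), np.float64(67.5), np.float64(55.8), np.float64(102.9), np.float64(150.0)]
tray [array([279.2, 203.1]), np.float64(529.2), np.float64(143.4), np.float64(129.8), np.float64(30.3), np.float64(177.9), np.float64(351.0)]
```

View pics/t3z.png

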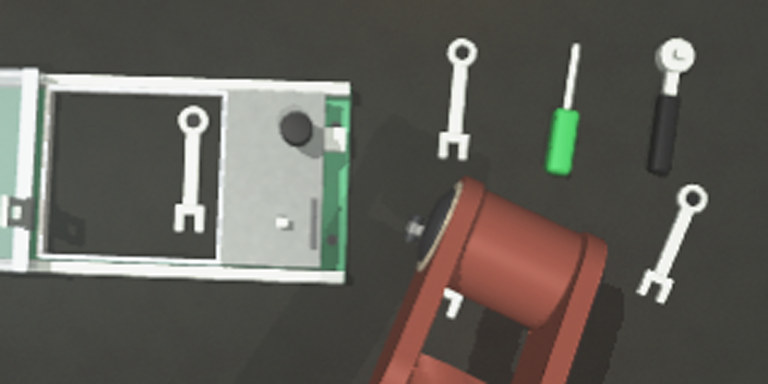

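Call:
{"method": "carry_out", "body": {
  "series": [
    [-0.03, -0.07, -0.1, 0.21, 0.37, -0.2, 0],
    [0, 0, -0.1, 0, 0, 0, 0],
    [0, 0, -0.1, 0, 0, 0, 0],
    [0, 0, -0.05, 0, 0, 0, 0],
    [0, 0, 0, 0, 0, 0, 0]
  ]
}}

```text
t: 13.15
position: [0.4425, -0.1407, 0.1968]
ee_rot: [[0.369, 0.93, 0.008], [0.93, -0.369, -0.004], [-0.001, 0.009, -1.0]]
force: [0.0, -0.4, -0.3]
finger_gap: 0.0428
```

Call:
{"method": "carry_out", "body": {
  "series": [
    [-0.03, 0.01, -0.15, 0.05, 0.11, 0, 0],
    [0, 0, -0.07, 0, 0, 0, 0],
    [0, 0, -0.02, 0, 0, 0, 0],
    [0, 0, 0, 0, 0, 0, 1],
    [0, 0, 0, 0, 0, 0, 1],
    [0, 0, 0, 0, 0, 0, 1],
    [0, 0, 0, 0, 0, 0, 1]
  ]
}}

```text
t: 14.02
position: [0.4412, -0.1402, 0.1741]
ee_rot: [[0.368, 0.93, 0.004], [0.93, -0.368, -0.002], [-0.0, 0.004, -1.0]]
force: [-0.5, 0.8, 1.5]
finger_gap: 0.0118
```

Call:
{"method": "carry_out", "body": {
  "series": [
    [0, 0, 0.3, 0, 0, 0, 1],
    [0, 0, 0.5, 0, 0, 0, 1],
    [0, 0, 0.5, 0, 0, 0, 1],
    [0.1, 0.3, 0.3, 0, 0, 0.9, 1],
    [0.15, 0.5, 0, 0, 0, 0.9, 1],
    [0.15, 0.55, 0, 0, 0, 0.9, 1],
    [0.15, 0.55, 0, 0, 0, 0.9, 1],
    [0.15, 0.55, 0, 0, 0, 0.9, 1]
  ]
}}

```text
t: 15.02
position: [0.5086, 0.1101, 0.3352]
ee_rot: [[0.062, 0.998, -0.001], [0.998, -0.062, -0.001], [-0.001, -0.001, -1.0]]
force: [-0.1, 0.2, -1.1]
finger_gap: 0.0115
```

Call:
{"method": "carry_out", "body": {
  "series": [
    [0.13, 0.42, 0, 0, 0, 0.4, 1],
    [0.08, 0.22, 0, 0, 0, 0, 1],
    [0, 0, -0.2, 0, 0, 0, 1],
    [0, 0, -0.4, 0, 0, 0, 1],
    [0, 0, -0.3, 0, 0, 0, 1],
    [0, 0, -0.05, 0, 0, 0, 1],
    [0, 0, 0, 0, 0, 0, 1]
  ]
}}

```text
t: 15.9
position: [0.5265, 0.1769, 0.23]
ee_rot: [[0.028, 1.0, -0.011], [1.0, -0.028, -0.004], [-0.004, -0.011, -1.0]]
force: [0.9, -0.6, -1.1]
finger_gap: 0.0116
```

Call:
{"method": "carry_out", "body": {
  "series": [
    [0.05, 0.02, -0.06, -0.05, -0.16, 0, 1],
    [0, 0, -0.08, 0, 0, 0, 1],
    [0, 0, -0.02, 0, 0, 0, 1],
    [0, 0, 0, 0, 0, 0, 1]
  ]
}}

```text
t: 16.4
position: [0.5332, 0.1788, 0.2161]
ee_rot: [[0.029, 1.0, 0.007], [1.0, -0.029, -0.007], [-0.006, 0.007, -1.0]]
force: [-0.3, -0.2, -0.2]
finger_gap: 0.0116
```

Call:
{"method": "carry_out", "body": {
  "series": [
    [0, 0, -0.01, 0, 0, 0, 1],
    [0, 0, 0, 0, 0, 0, 0.5],
    [0, 0, 0, 0, 0, 0, 0.4],
    [0, 0, 0.2, 0, 0, 0, 0.4],
    [0, 0, 0.5, 0, 0, 0, 0],
    [0, 0, 0.45, 0, 0, -0.4, 0],
    [0.13, -0.5, 0, 0, 0, -0.5, 0],
    [0.13, -0.55, 0, 0, 0, 0, 0]
  ]
}}

```text
t: 17.4
position: [0.5594, 0.0747, 0.3431]
ee_rot: [[0.086, 0.996, 0.017], [0.996, -0.086, -0.006], [-0.004, 0.017, -1.0]]
force: [0.1, 0.1, -0.9]
finger_gap: 0.043
```

Call:
{"method": "carry_out", "body": {
  "series": [
    [0.13, -0.55, 0, 0, 0, 0, 0],
    [0.13, -0.55, 0, 0, 0, 0, 0],
    [0.13, -0.55, 0, 0, 0, 0, 0],
    [0.07, -0.3, -0.2, 0, 0, 0, 0],
    [0, 0, -0.4, 0, 0, 0, 0],
    [0, 0, -0.4, 0, 0, 0, 0],
    [0, 0, -0.2, 0, 0, 0, 0],
    [0, 0, 0, 0, 0, 0, 0]
  ]
}}

```text
t: 18.4
position: [0.6087, -0.132, 0.2394]
ee_rot: [[0.092, 0.995, 0.041], [0.996, -0.091, -0.013], [-0.009, 0.042, -0.999]]
force: [-0.3, -0.3, 0.5]
finger_gap: 0.0427
```

```bash
python3 - <<'E'
from h import *
im=viewer.snapshot("top");i2=viewer.snapshot("side")
cv2.imwrite("pics/t4.png",im);cv2.imwrite("pics/s4.png",i2)
cv2.imwrite("pics/t4z.png",cv2.resize(im[130:290,200:520],None,fx=2.4,fy=2.4,interpolation=cv2.INTER_CUBIC))
for n,i,b in(("top",im,(370,130,520,280)),("side",i2,(290,110,420,210))):
  for s in spanners(i,n,box=b): print(n,[np.round(v,1) for v in s])
for s in spanners(im,z=.05,box=(222,172,292,236)): print("tray",[np.round(v,1) for v in s])
s=r.sense();print(s['position'],s['ee_rot'].round(3))
E
```

```text
top [array([479.5, 232.6]), np.float64(453.9), np.float64(-362.8), np.float64(129.5), np.float64(31.0), np.float64(155.6), np.float64(329.5)]
top [array([480.6, 156.7]), np.float64(642.1), np.float64(-365.4), np.float64(60.5), np.float64(37.4), np.float64(150.5), np.float64(198.5)]
side [array([329.2, 207.2]), np.float64(571.7), np.float64(-45.9), np.float64(125.4), np.float64(28.5), np.float64(11.0), np.float64(156.5)]
side [array([325.4, 180. ]), np.float64(607.8), np.float64(-135.0), np.float64(131.4), np.float64(39.8), np.float64(174.6), np.float64(291.0)]
side [array([391.3, 136.9]), np.float64(455.1), np.float64(-359.6), np.float64(134.2), np.float64(41.3), np.float64(155.4), np.float64(232.0)]
tray [array([279.2, 203.2]), np.float64(529.2), np.float64(143.3), np.float64(129.8), np.float64(30.4), np.float64(177.9), np.float64(353.5)]
tray [array([264.6, 201.9]), np.float64(531.9), np.float64(179.8), np.float64(129.6), np.float64(30.3), np.float64(179.1), np.float64(354.5)]
[ 0.60964783 -0.13220228  0.2416271 ] [[ 0.092  0.995  0.045]
 [ 0.996 -0.091 -0.014]
 [-0.01   0.046 -0.999]]
```

View pics/t4z.png

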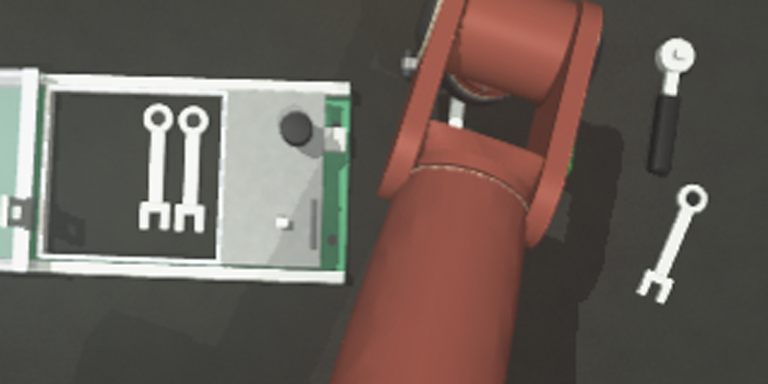

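Call:
{"method": "carry_out", "body": {
  "series": [
    [-0.03, -0.04, -0.15, 0.1, 0.35, 0, 0],
    [0, 0, -0.15, 0.1, 0.3, 0, 0],
    [0, 0, -0.1, 0, 0, 0, 0],
    [0, 0, -0.05, 0, 0, 0, 0],
    [0, 0, 0, 0, 0, 0, 0]
  ]
}}

```text
t: 19.12
position: [0.6075, -0.1365, 0.1968]
ee_rot: [[0.091, 0.996, 0.001], [0.996, -0.091, -0.001], [-0.001, 0.001, -1.0]]
force: [-0.1, -0.3, -0.3]
finger_gap: 0.0426
```

Call:
{"method": "carry_out", "body": {
  "series": [
    [0, 0, -0.14, 0, 0, 0, 0],
    [0, 0, -0.07, 0, 0, 0, 0],
    [0, 0, -0.02, 0, 0, 0, 0],
    [0, 0, 0, 0, 0, 0, 1],
    [0, 0, 0, 0, 0, 0, 1],
    [0, 0, 0, 0, 0, 0, 1],
    [0, 0, 0, 0, 0, 0, 1]
  ]
}}

```text
t: 20.0
position: [0.6084, -0.1365, 0.1741]
ee_rot: [[0.091, 0.996, 0.004], [0.996, -0.091, -0.001], [-0.001, 0.004, -1.0]]
force: [1.1, 0.4, 0.4]
finger_gap: 0.0115
```

Call:
{"method": "carry_out", "body": {
  "series": [
    [0, 0, 0.3, 0, 0, 0, 1],
    [0, 0, 0.5, 0, 0, 0, 1],
    [0, 0, 0.5, 0, 0, 0, 1],
    [-0.06, 0.3, 0.3, 0, 0, 0.4, 1],
    [-0.12, 0.5, 0, 0, 0, 0.4, 1],
    [-0.12, 0.55, 0, 0, 0, 0, 1],
    [-0.12, 0.55, 0, 0, 0, 0, 1],
    [-0.12, 0.55, 0, 0, 0, 0, 1]
  ]
}}

```text
t: 21.0
position: [0.5501, 0.1118, 0.336]
ee_rot: [[0.041, 0.999, 0.001], [0.999, -0.041, -0.0], [-0.0, 0.001, -1.0]]
force: [0.8, -0.2, -1.5]
finger_gap: 0.0119
```

Call:
{"method": "carry_out", "body": {
  "series": [
    [-0.09, 0.5, 0, 0, 0, 0, 1],
    [-0.06, 0.4, 0, 0, 0, 0, 1],
    [0, 0.1, 0, 0, 0, 0, 1],
    [0, 0, -0.3, 0, 0, 0, 1],
    [0, 0, -0.4, 0, 0, 0, 1],
    [0, 0, -0.2, 0, 0, 0, 1],
    [0, 0, -0.1, 0, 0, 0, 1],
    [0, 0, 0, 0, 0, 0, 1]
  ]
}}

```text
t: 22.0
position: [0.5326, 0.2156, 0.2319]
ee_rot: [[0.038, 0.999, 0.0], [0.999, -0.038, -0.002], [-0.002, 0.0, -1.0]]
force: [0.1, 0.2, -0.2]
finger_gap: 0.0118
```

Call:
{"method": "carry_out", "body": {
  "series": [
    [0, 0, -0.1, 0, 0, 0, 1],
    [0, 0, -0.06, 0, 0, 0, 1],
    [0, 0, -0.01, 0, 0, 0, 1],
    [0, 0, 0, 0, 0, 0, 0.5],
    [0, 0, 0, 0, 0, 0, 0.4],
    [0, 0, 0.2, 0, 0, 0, 0.4],
    [0, 0, 0.5, 0, 0, 0, 0],
    [0, 0, 0.45, 0, 0, 0, 0]
  ]
}}

```text
t: 23.0
position: [0.5328, 0.2153, 0.3346]
ee_rot: [[0.038, 0.999, 0.001], [0.999, -0.038, -0.003], [-0.002, 0.001, -1.0]]
force: [0.7, 0.4, 1.4]
finger_gap: 0.0429
```

Call:
{"method": "carry_out", "body": {
  "series": [
    [-0.06, -0.55, 0, 0, 0, -0.7, 0],
    [-0.08, -0.6, 0, 0, 0, -0.7, 0],
    [-0.08, -0.6, 0, 0, 0, -0.7, 0],
    [-0.08, -0.6, 0, 0, 0, -0.7, 0],
    [-0.08, -0.6, 0, 0, 0, -0.7, 0],
    [-0.08, -0.6, 0, 0, 0, -0.7, 0],
    [-0.08, -0.6, 0, 0, 0, -0.7, 0],
    [-0.08, -0.6, 0, 0, 0, -0.6, 0]
  ]
}}

```text
t: 24.0
position: [0.4694, -0.2691, 0.3608]
ee_rot: [[0.412, 0.91, 0.037], [0.911, -0.412, -0.016], [0.001, 0.04, -0.999]]
force: [0.5, -0.6, 0.1]
finger_gap: 0.0425
```

Call:
{"method": "carry_out", "body": {
  "series": [
    [-0.1, -0.5, -0.1, 0.1, 0.3, 0, 0],
    [-0.04, -0.35, -0.2, 0.1, 0.2, 0, 0],
    [0, 0, -0.4, 0, 0, 0, 0],
    [0, 0, -0.4, 0, 0, 0, 0],
    [0, 0, -0.3, 0, 0, 0, 0],
    [0, 0, -0.1, 0, 0, 0, 0],
    [0, 0, 0, 0, 0, 0, 0]
  ]
}}

```text
t: 24.88
position: [0.4548, -0.3643, 0.2236]
ee_rot: [[0.42, 0.908, 0.017], [0.908, -0.419, -0.018], [-0.009, 0.024, -1.0]]
force: [-0.3, -0.2, 0.9]
finger_gap: 0.0425
```

```bash
python3 - <<'E'
from h import *
im=viewer.snapshot("top");i2=viewer.snapshot("side")
cv2.imwrite("pics/t5.png",im);cv2.imwrite("pics/s5.png",i2)
for n,i,b in(("top",im,(370,130,520,280)),("side",i2,(290,110,420,210))):
  for s in spanners(i,n,box=b): print(n,[np.round(v,1) for v in s])
for s in spanners(im,z=.05,box=(222,172,292,236)): print("tray",[np.round(v,1) for v in s])
s=r.sense();print(s['position'],s['ee_rot'].round(3))
E
```

```text
top [array([474.9, 243.1]), np.float64(423.6), np.float64(-351.2), np.float64(70.1), np.float64(28.5), np.float64(143.4), np.float64(141.0)]
top [array([485.9, 215.1]), np.float64(492.8), np.float64(-378.2), np.float64(45.4), np.float64(31.0), np.float64(143.3), np.float64(139.0)]
top [array([480.7, 156.8]), np.float64(642.1), np.float64(-365.4), np.float64(60.5), np.float64(37.4), np.float64(150.5), np.float64(196.0)]
side [array([329.2, 207.2]), np.float64(571.7), np.float64(-45.9), np.float64(125.4), np.float64(28.5), np.float64(11.0), np.float64(159.5)]
side [array([391.3, 136.9]), np.float64(455.1), np.float64(-359.6), np.float64(134.2), np.float64(41.3), np.float64(155.4), np.float64(226.0)]
side [array([330.3, 127.2]), np.float64(641.0), np.float64(-376.2), np.float64(67.5), np.float64(55.8), np.float64(102.9), np.float64(149.0)]
tray [array([279.2, 203.2]), np.float64(529.2), np.float64(142.7), np.float64(129.8), np.float64(31.5), np.float64(177.9), np.float64(351.5)]
tray [array([264.6, 201.9]), np.float64(531.9), np.float64(179.8), np.float64(129.6), np.float64(30.3), np.float64(179.1), np.float64(354.5)]
tray [array([249.6, 202.5]), np.float64(531.9), np.float64(216.2), np.float64(130.2), np.float64(30.5), np.float64(177.7), np.float64(350.0)]
[ 0.45514366 -0.36459638  0.22466903] [[ 0.42   0.908  0.019]
 [ 0.908 -0.419 -0.02 ]
 [-0.01   0.026 -1.   ]]
```

View pics/t5.png

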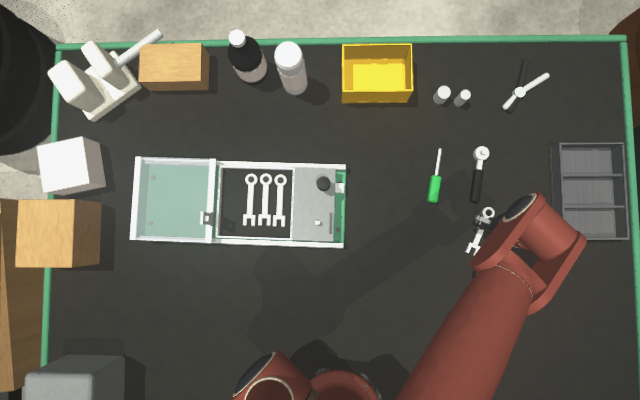

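Call:
{"method": "carry_out", "body": {
  "series": [
    [0, 0.03, -0.1, 0.15, 0.15, 0, 0],
    [0, 0, -0.1, 0.14, 0.12, 0, 0],
    [0, 0, -0.05, 0, 0, 0, 0],
    [0, 0, 0, 0, 0, 0, 0],
    [0, 0, 0, 0, 0, 0, 0]
  ]
}}

```text
t: 25.6
position: [0.456, -0.3619, 0.2007]
ee_rot: [[0.419, 0.908, 0.002], [0.908, -0.419, -0.001], [-0.001, 0.002, -1.0]]
force: [0.4, -0.8, 0.5]
finger_gap: 0.0426
```

Call:
{"method": "carry_out", "body": {
  "series": [
    [-0.01, 0, -0.16, 0, 0, 0, 0],
    [0, 0, -0.08, 0, 0, 0, 0],
    [0, 0, -0.02, 0, 0, 0, 0],
    [0, 0, 0, 0, 0, 0, 1],
    [0, 0, 0, 0, 0, 0, 1],
    [0, 0, 0, 0, 0, 0, 1],
    [0, 0, 0, 0, 0, 0, 1]
  ]
}}

```text
t: 26.48
position: [0.4553, -0.3623, 0.1741]
ee_rot: [[0.419, 0.908, 0.003], [0.908, -0.419, -0.002], [-0.001, 0.004, -1.0]]
force: [-0.4, 0.2, 0.1]
finger_gap: 0.012
```

Call:
{"method": "carry_out", "body": {
  "series": [
    [0, 0, 0.3, 0, 0, 0, 1],
    [0, 0, 0.5, 0, 0, 0, 1],
    [0, 0, 0.5, 0, 0, 0, 1],
    [0.05, 0.3, 0.4, 0, 0, 0.7, 1],
    [0.08, 0.6, 0, 0, 0, 0.7, 1],
    [0.08, 0.6, 0, 0, 0, 0.7, 1],
    [0.08, 0.6, 0, 0, 0, 0.7, 1],
    [0.08, 0.6, 0, 0, 0, 0.7, 1]
  ]
}}

```text
t: 27.48
position: [0.4893, -0.0864, 0.3461]
ee_rot: [[0.188, 0.982, 0.001], [0.982, -0.188, 0.001], [0.001, 0.0, -1.0]]
force: [0.6, 0.5, -1.3]
finger_gap: 0.0117
```

Call:
{"method": "carry_out", "body": {
  "series": [
    [0.08, 0.6, 0, 0, 0, 0.7, 1],
    [0.08, 0.6, 0, 0, 0, 0.7, 1],
    [0.08, 0.6, 0, 0, 0, 0.6, 1],
    [0.08, 0.6, 0, 0, 0, 0, 1],
    [0.08, 0.5, 0, 0, 0, 0, 1]
  ]
}}

```text
t: 28.1
position: [0.5272, 0.214, 0.3443]
ee_rot: [[0.044, 0.999, 0.0], [0.999, -0.044, 0.0], [0.0, 0.0, -1.0]]
force: [0.5, -0.7, -1.7]
finger_gap: 0.0118
```

Call:
{"method": "carry_out", "body": {
  "series": [
    [0.09, 0.36, 0, 0, 0, 0, 1],
    [0, 0, 0, 0, 0, 0, 1],
    [0, 0, -0.3, 0, 0, 0, 1],
    [0, 0, -0.3, 0, 0, 0, 1],
    [0, 0, -0.1, 0, 0, 0, 1],
    [0, 0, 0, 0, 0, 0, 1]
  ]
}}

```text
t: 28.85
position: [0.5348, 0.2521, 0.2708]
ee_rot: [[0.04, 0.999, -0.003], [0.999, -0.04, -0.002], [-0.002, -0.002, -1.0]]
force: [0.4, -1.4, -2.1]
finger_gap: 0.0114
```

Call:
{"method": "carry_out", "body": {
  "series": [
    [0.02, -0.015, -0.2, 0, 0, 0, 1],
    [0, 0, -0.2, 0, 0, 0, 1],
    [0, 0, -0.1, 0, 0, 0, 1],
    [0, 0, -0.02, 0, 0, 0, 1],
    [0, 0, 0, 0, 0, 0, 1]
  ]
}}

```text
t: 29.48
position: [0.5377, 0.2501, 0.2173]
ee_rot: [[0.04, 0.999, 0.0], [0.999, -0.04, -0.001], [-0.001, 0.0, -1.0]]
force: [0.1, 0.7, -1.1]
finger_gap: 0.0116
```

Call:
{"method": "carry_out", "body": {
  "series": [
    [0, 0, -0.025, 0, 0, 0, 1],
    [0, 0, 0, 0, 0, 0, 0.5],
    [0, 0, 0, 0, 0, 0, 0.4],
    [0, 0, 0.2, 0, 0, 0, 0.4],
    [0, 0, 0.5, 0, 0, 0, 0],
    [0, 0, 0.55, 0, 0, 0, -1],
    [0.05, -0.4, 0.2, 0, 0, 0, -1],
    [0.05, -0.5, 0, 0, 0, 0, -1]
  ]
}}

```text
t: 30.48
position: [0.5479, 0.161, 0.3755]
ee_rot: [[0.034, 0.999, 0.014], [0.999, -0.034, 0.002], [0.002, 0.014, -1.0]]
force: [0.6, -0.1, -0.4]
finger_gap: 0.0853
```

Call:
{"method": "carry_out", "body": {
  "series": [
    [0.05, -0.5, 0, 0, 0, 0, -1],
    [0.05, -0.5, 0, 0, 0, 0, -1],
    [0, 0, 0, 0, 0, 0, -1]
  ]
}}

```text
t: 30.85
position: [0.5582, 0.0557, 0.3839]
ee_rot: [[0.037, 0.999, 0.025], [0.999, -0.037, 0.001], [0.002, 0.025, -1.0]]
force: [0.2, 0.4, -0.1]
finger_gap: 0.0857
```

```bash
python3 - <<'E'
from h import *
im=viewer.snapshot("top");i2=viewer.snapshot("side")
cv2.imwrite("pics/t6.png",im);cv2.imwrite("pics/s6.png",i2)
cv2.imwrite("pics/t6z.png",cv2.resize(im[130:270,120:380],None,fx=3,fy=3,interpolation=cv2.INTER_CUBIC))
cv2.imwrite("pics/s6z.png",cv2.resize(i2[170:400,230:430],None,fx=2.6,fy=2.6,interpolation=cv2.INTER_CUBIC))
for s in spanners(im,z=.05,box=(222,172,292,236)): print("tray",[np.round(v,1) for v in s])
s=r.sense();print(s['position'],s['ee_rot'].round(3))
E
```

```text
tray [array([278.9, 209. ]), np.float64(514.3), np.float64(146.0), np.float64(99.2), np.float64(29.7), np.float64(0.3), np.float64(239.0)]
tray [array([249.3, 199.4]), np.float64(532.0), np.float64(218.8), np.float64(130.2), np.float64(25.2), np.float64(177.7), np.float64(281.0)]
tray [array([235.7, 200.9]), np.float64(535.0), np.float64(251.3), np.float64(129.7), np.float64(30.8), np.float64(178.0), np.float64(350.5)]
[0.55805546 0.0581443  0.38348987] [[ 0.034  0.999  0.025]
 [ 0.999 -0.034  0.002]
 [ 0.003  0.025 -1.   ]]
```

View pics/t6z.png

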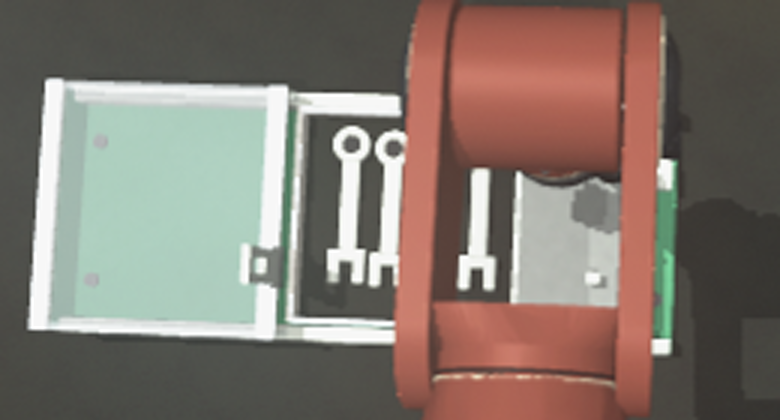

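View pics/s6z.png

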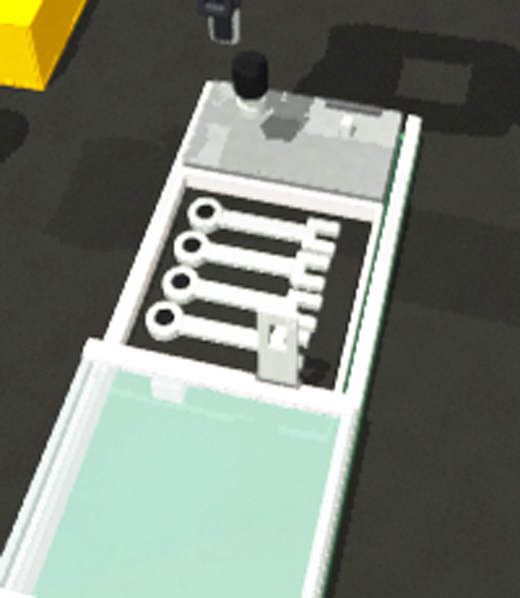

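Call:
{"method": "carry_out", "body": {
  "series": [
    [0.05, -0.27, -0.3, 0, 0.2, 0, -1],
    [0, 0, -0.4, 0, 0.16, 0, -1],
    [0, 0, -0.2, 0, 0, 0, -1],
    [0, 0, -0.05, 0, 0, 0, -1],
    [0, 0, 0, 0, 0, 0, -1]
  ]
}}

```text
t: 31.58
position: [0.5637, 0.0363, 0.2911]
ee_rot: [[0.026, 1.0, 0.007], [1.0, -0.026, 0.003], [0.003, 0.007, -1.0]]
force: [0.1, -0.1, 0.3]
finger_gap: 0.0852
```

Call:
{"method": "carry_out", "body": {
  "series": [
    [0, -0.06, -0.1, 0.04, 0.1, -0.15, -1],
    [0, 0, -0.12, 0, 0, 0, -1],
    [0, 0, 0, 0, 0, 0, -1],
    [0, 0, 0, 0, 0, 0, 0.1],
    [0, 0, 0, 0, 0, 0, 0.5],
    [0, 0, 0, 0, 0, 0, 0.9],
    [0, 0, 0, 0, 0, 0, 0.9]
  ],
  "squeeze": 70
}}

```text
t: 32.45
position: [0.565, 0.0301, 0.2715]
ee_rot: [[0.037, 0.999, 0.005], [0.999, -0.037, 0.006], [0.006, 0.005, -1.0]]
force: [-0.0, 0.4, 0.5]
finger_gap: 0.0304
```

Call:
{"method": "carry_out", "body": {
  "series": [
    [0, 0, 0.1, 0, 0, 0, 0.9],
    [0, 0, 0.09, 0, 0, 0, 0.9],
    [0, 0, 0.04, 0, 0, 0, 0.9],
    [0, 0, 0, 0, 0, 0, 0.9]
  ]
}}

```text
t: 32.95
position: [0.5645, 0.0301, 0.2901]
ee_rot: [[0.037, 0.999, 0.008], [0.999, -0.037, 0.006], [0.006, 0.007, -1.0]]
force: [6.4, -0.9, -11.5]
finger_gap: 0.0301
```

Call:
{"method": "carry_out", "body": {
  "series": [
    [0.005, 0.1, 0.01, 0, 0, 0, 0.9],
    [0.007, 0.2, 0, 0, 0, 0, 0.9],
    [0.007, 0.22, 0, 0, 0, 0, 0.9],
    [0.007, 0.22, 0, 0, 0, 0, 0.9],
    [0.007, 0.22, 0.01, 0, 0, 0, 0.9],
    [0.007, 0.22, 0, 0, 0, 0, 0.9],
    [0.007, 0.22, 0, 0, 0, 0, 0.9],
    [0.007, 0.2, 0, 0, 0, 0, 0.9]
  ]
}}

```text
t: 33.95
position: [0.5703, 0.1823, 0.2869]
ee_rot: [[0.04, 0.999, 0.006], [0.999, -0.04, -0.031], [-0.031, 0.007, -0.999]]
force: [0.9, -10.5, -3.0]
finger_gap: 0.0304
```

Call:
{"method": "carry_out", "body": {
  "series": [
    [0.005, 0.15, 0.03, 0.1, 0, 0, 0.9],
    [0.005, 0.12, 0.02, 0.1, 0, 0, 0.9],
    [0.003, 0.08, 0, 0.1, 0, 0, 0.9],
    [0, 0.03, 0, 0.05, 0, 0, 0.9],
    [0, 0, 0, 0, 0, 0, 0.9]
  ]
}}

```text
t: 34.58
position: [0.572, 0.2189, 0.287]
ee_rot: [[0.04, 0.999, 0.005], [0.999, -0.04, -0.012], [-0.012, 0.006, -1.0]]
force: [0.2, 0.3, -2.1]
finger_gap: 0.0302
```

Call:
{"method": "carry_out", "body": {
  "series": [
    [0.003, 0.06, 0.01, 0.1, 0, 0, 0.9],
    [0.002, 0.04, 0, 0, 0, 0, 0.9],
    [0, 0.02, 0, 0, 0, 0, 0.9],
    [0, 0, 0, 0, 0, 0, 0.9]
  ]
}}

```text
t: 35.08
position: [0.5723, 0.2295, 0.2834]
ee_rot: [[0.041, 0.999, 0.005], [0.999, -0.041, -0.009], [-0.009, 0.006, -1.0]]
force: [5.8, 0.3, -9.4]
finger_gap: 0.0305
```

Call:
{"method": "carry_out", "body": {
  "series": [
    [0, -0.01, -0.08, 0, 0, 0, 0.9],
    [0, 0, -0.06, 0, 0, 0, 0.9],
    [0, 0, 0, 0, 0, 0, 0.9],
    [0, 0, 0, 0, 0, 0, -1],
    [0, 0, 0, 0, 0, 0, -1],
    [0, 0, 0, 0, 0, 0, -1]
  ]
}}

```text
t: 35.83
position: [0.5728, 0.2295, 0.2734]
ee_rot: [[0.04, 0.999, 0.005], [0.999, -0.04, -0.008], [-0.007, 0.006, -1.0]]
force: [0.0, 0.5, -0.6]
finger_gap: 0.0825
```

Call:
{"method": "carry_out", "body": {
  "series": [
    [0, 0, 0.4, 0.1, 0, 0, -1],
    [0, 0, 0.5, 0, 0, 0, -1],
    [0, 0, 0.4, 0, 0, 0, 0],
    [0, -0.5, 0, 0, 0, 0, 1],
    [0, -0.55, 0, 0, 0, 0, 1],
    [0, -0.55, 0, 0, 0, 0, 1],
    [0, -0.3, 0, 0, 0, 0, 1]
  ]
}}

```text
t: 36.7
position: [0.5711, 0.0362, 0.41]
ee_rot: [[0.035, 0.999, 0.009], [0.999, -0.035, -0.002], [-0.002, 0.009, -1.0]]
force: [1.0, -0.2, -0.4]
finger_gap: 0.0001
```

```bash
python3 - <<'E'
from h import *
im=viewer.snapshot("top");i2=viewer.snapshot("side")
cv2.imwrite("pics/t7.png",im);cv2.imwrite("pics/s7.png",i2)
cv2.imwrite("pics/t7z.png",cv2.resize(im[130:270,120:380],None,fx=3,fy=3,interpolation=cv2.INTER_CUBIC))
cv2.imwrite("pics/s7z.png",cv2.resize(i2[195:400,225:405],None,fx=2.9,fy=2.9,interpolation=cv2.INTER_CUBIC))
s=r.sense();print(s['position'],s['ee_rot'].round(3))
E
```

```text
[0.57123863 0.03590311 0.40998134] [[ 0.037  0.999  0.009]
 [ 0.999 -0.037 -0.002]
 [-0.002  0.009 -1.   ]]
```

View pics/t7z.png

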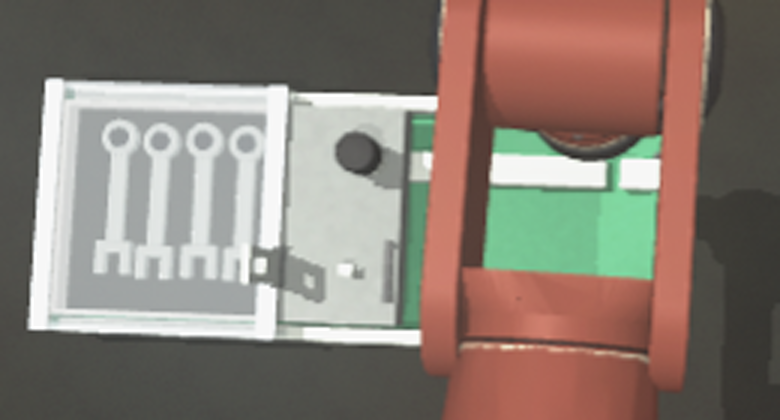

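View pics/s7z.png

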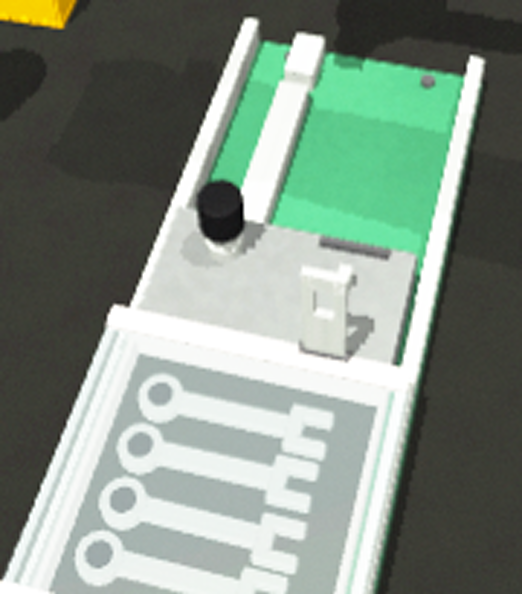

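Call:
{"method": "carry_out", "body": {
  "series": [
    [-0.15, 0.5, 0, 0, 0.1, 0, 1],
    [-0.15, 0.55, 0, 0, 0, 0, 1],
    [-0.15, 0.55, 0, 0, 0, 0, 1],
    [-0.15, 0.55, 0, 0, 0, 0, 1],
    [-0.15, 0.55, 0, 0, 0, 0, 1],
    [-0.15, 0.4, 0, 0, 0, 0, 1],
    [0, 0, -0.2, 0, 0, 0, 1],
    [0, 0, -0.2, 0, 0, 0, 1]
  ]
}}

```text
t: 37.8
position: [0.4747, 0.3597, 0.3715]
ee_rot: [[0.035, 0.999, 0.006], [0.999, -0.035, 0.003], [0.003, 0.006, -1.0]]
force: [0.1, -0.6, 0.6]
finger_gap: 0.0
```

Call:
{"method": "carry_out", "body": {
  "series": [
    [0.05, 0, -0.3, 0, 0.05, 0, 1],
    [0, 0, -0.25, 0, 0, 0, 1],
    [0, 0, -0.05, 0, 0, 0, 1],
    [0, 0, 0, 0, 0, 0, 1]
  ]
}}

```text
t: 38.3
position: [0.4797, 0.3557, 0.3036]
ee_rot: [[0.04, 0.999, -0.005], [0.999, -0.04, -0.002], [-0.002, -0.005, -1.0]]
force: [-0.2, 0.3, 0.9]
finger_gap: -0.0001
```

```bash
python3 - <<'E'
from h import *
i2=viewer.snapshot("side")
cv2.imwrite("pics/s8z.png",cv2.resize(i2[195:400,225:425],None,fx=2.9,fy=2.9,interpolation=cv2.INTER_CUBIC))
s=r.sense();print(s['position'],s['ee_rot'].round(3))
E
```

```text
[0.47974843 0.35574375 0.30385884] [[ 0.04   0.999 -0.004]
 [ 0.999 -0.04  -0.002]
 [-0.002 -0.004 -1.   ]]
```

View pics/s8z.png

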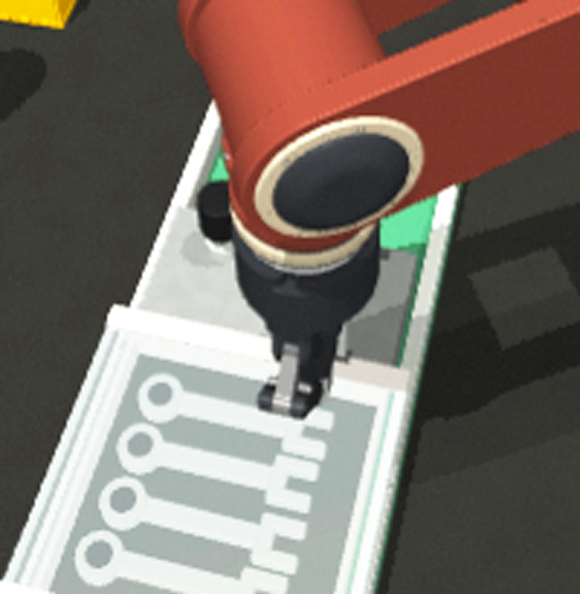

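Call:
{"method": "carry_out", "body": {
  "series": [
    [0, -0.15, 0, 0, 0, 0, 1],
    [0, -0.15, 0, 0, 0, 0, 1],
    [0, -0.12, 0, 0, 0, 0, 1],
    [0, -0.12, 0, 0, 0, 0, 1],
    [0, -0.1, -0.05, 0, 0, 0, 1],
    [0, 0, 0, 0, 0, 0, 1]
  ]
}}

```text
t: 39.1
position: [0.4806, 0.2868, 0.3025]
ee_rot: [[0.042, 0.999, 0.002], [0.999, -0.042, 0.001], [0.001, 0.002, -1.0]]
force: [0.2, -0.9, 0.1]
finger_gap: 0.0001
```

Call:
{"method": "carry_out", "body": {
  "series": [
    [0, -0.08, -0.12, 0, 0, 0, 1],
    [0, -0.04, -0.12, 0, 0, 0, 1],
    [0, 0, -0.1, 0, 0, 0, 1],
    [0, 0, -0.06, 0, 0, 0, 1],
    [0, 0, 0, 0, 0, 0, 1]
  ]
}}

```text
t: 39.72
position: [0.4806, 0.2742, 0.2592]
ee_rot: [[0.041, 0.999, 0.001], [0.999, -0.041, 0.0], [0.001, 0.001, -1.0]]
force: [-1.0, -0.3, 0.2]
finger_gap: 0.0003
```

Call:
{"method": "carry_out", "body": {
  "series": [
    [0, 0, -0.03, 0, 0, 0, 1],
    [0, 0, -0.02, 0, 0, 0, 1],
    [0, 0, -0.02, 0, 0, 0, 1],
    [0, 0, 0, 0, 0, 0, 1]
  ]
}}

```text
t: 40.22
position: [0.4811, 0.2748, 0.2554]
ee_rot: [[0.04, 0.999, 0.001], [0.999, -0.04, -0.0], [-0.0, 0.001, -1.0]]
force: [0.9, -0.1, 0.2]
finger_gap: -0.0001
```

Call:
{"method": "carry_out", "body": {
  "series": [
    [0, 0, -0.02, 0, 0, 0, 1],
    [0, 0, -0.03, 0, 0, 0, 1],
    [0, 0, -0.02, 0, 0, 0, 1]
  ]
}}

```text
t: 40.6
position: [0.4818, 0.2753, 0.2548]
ee_rot: [[0.039, 0.999, -0.001], [0.999, -0.039, -0.002], [-0.002, -0.001, -1.0]]
force: [-5.7, -2.7, 10.4]
finger_gap: -0.0001
```

Contact at tip height 0.081 with about 10 N, so the strap is seated. I'll withdraw and look.

Call:
{"method": "carry_out", "body": {
  "series": [
    [0, 0, 0.2, 0, 0, 0, 1],
    [0, 0, 0.5, 0, 0, 0, 1],
    [0, 0, 0.5, 0, 0, 0, 1],
    [-0.2, -0.5, 0.2, 0, 0, 0, 1],
    [-0.2, -0.55, 0, 0, 0, 0, 1],
    [-0.2, -0.55, 0, 0, 0, 0, 1],
    [-0.1, -0.55, 0, 0, 0, 0, 1],
    [-0.1, -0.55, 0, 0, 0, 0, 1]
  ]
}}

```text
t: 41.6
position: [0.3975, 0.0016, 0.3968]
ee_rot: [[0.03, 1.0, 0.0], [1.0, -0.03, -0.003], [-0.003, 0.0, -1.0]]
force: [1.3, 0.0, 0.7]
finger_gap: -0.0003
```

Call:
{"method": "carry_out", "body": {
  "series": [
    [0, -0.5, 0, 0, 0, 0, 1],
    [0, -0.5, 0, 0, 0, 0, 1],
    [0, 0, 0, 0, 0, 0, 1],
    [0, 0, 0, 0, 0, 0, 1]
  ]
}}

```text
t: 42.1
position: [0.3955, -0.1037, 0.3955]
ee_rot: [[0.036, 0.999, 0.002], [0.999, -0.036, -0.002], [-0.002, 0.002, -1.0]]
force: [-0.2, -0.2, 0.6]
finger_gap: 0.0001
```

```bash
python3 - <<'E'
from h import *
im=viewer.snapshot("top");i2=viewer.snapshot("side")
cv2.imwrite("pics/t9.png",im);cv2.imwrite("pics/s9.png",i2)
cv2.imwrite("pics/t9z.png",cv2.resize(im[140:260,120:360],None,fx=3.3,fy=3.3,interpolation=cv2.INTER_CUBIC))
cv2.imwrite("pics/s9z.png",cv2.resize(i2[195:400,225:405],None,fx=2.9,fy=2.9,interpolation=cv2.INTER_CUBIC))
o=np.array([.527,.299]);ex=np.array([.99933,-.0366]);ey=np.array([.0366,.99933])
for a in(0,.1):
  for x in(-.059,-.031):
    y=-.089*np.cos(a);z=.0815+.089*np.sin(a);c=o+x*ex+y*ey
    p=proj("side",[*c,z])[0];q=proj("top",[*c,z])[0];print(a,x,((p-[225,195])*2.9).round(0),((q-[120,140])*3.3).round(0))
print(r.sense()['force'],r.sense()['position'],r.sense()['t'])
E
```

```text
0 -0.059 [376. 242.] [424. 283.]
0 -0.031 [337. 234.] [426. 245.]
0.1 -0.059 [376. 235.] [421. 283.]
0.1 -0.031 [337. 227.] [423. 244.]
[ 0.88702326 -0.24015941  0.35946429] [ 0.39566724 -0.10308904  0.39564356] 42.2
```

View pics/t9z.png

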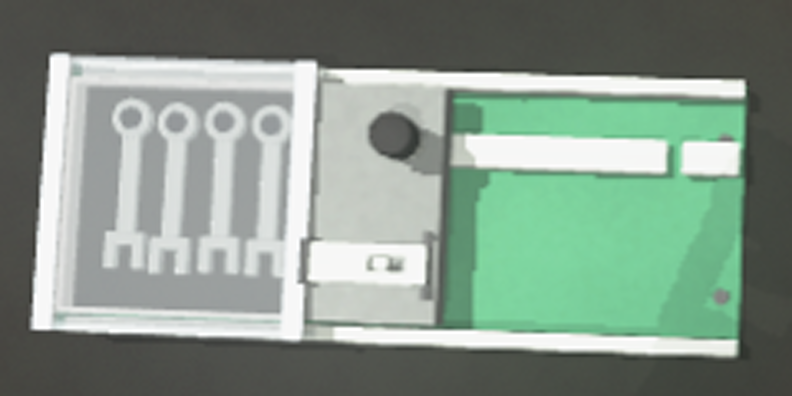

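View pics/s9z.png

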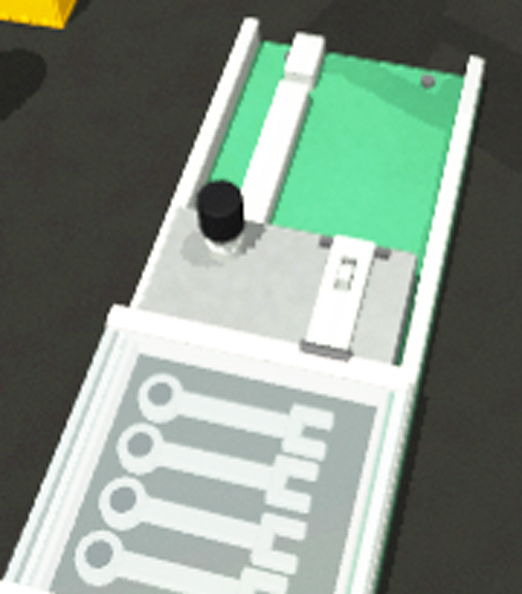

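View pics/t9.png

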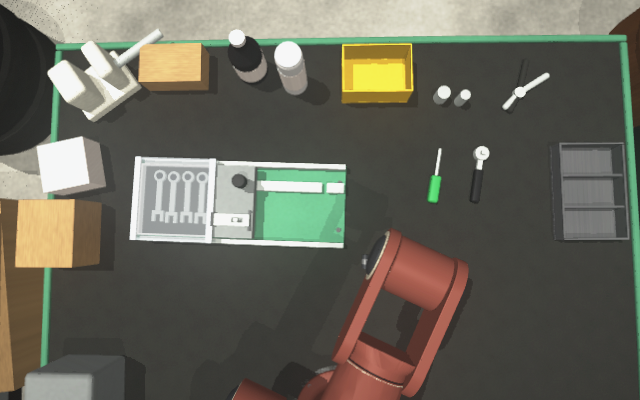

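```bash
python3 -c "
from plant import r
print(r.sign_off())"
```

```text
the job is handed in; nothing more can be done
None
```

I drew the tray out to the second notch and laid all four spanners on its floor, about 36 mm apart. I then slid it home, closed the hasp and handed the job in at about 42 s.

**Last checks**
- **Tray and pin:** after stowing, the knob sits at the same pixels as at the start in both views. That means the carriage is at its stowed notch with the pin home.
- **Spanners:** the final pictures show all four flat and apart under the hood.
- **Hasp:** the side view shows its end within about 1–3 px of where it should be when closed, and the staple stands up through the slot. The strap stopped the fingers at 81 mm (it should be 82 mm) with about 10 N on it.
- **Ratchet and screwdriver:** both are where they were in the first picture.
- **Robot:** it is clear of everything, and no force above about 13 N showed at the end of any move.

**Odd readings**
- During the push back, the pull on the knob fell from about 11 N to 2–3 N. I read this as the pin riding on the rail. It came back to 9 N at the notch, and the pin seated.
- The gripper read about 11.5 mm on the 14 mm shanks, so it seems to read low. Every grip held.
- No slip of the grip or knocked spanner showed in my checks.

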